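# Trip the hidden latch of the ink case and fetch the ink

### The arm

A 6-joint arm with a two-finger parallel gripper is mounted at the origin on a cart in front of the work surface, level with it; the furniture and walls round the work are solid. World frame = base frame: x ahead of the robot, y to its left, z up, the work surface at z = 0. Lengths are in mm, angles in rad, forces in N, time in s.
With the tool pointing down it reaches from about 325 to 1000 mm from the base axis. Payload 5.1 kg.
Tool frame: the origin (TCP) lies at the very end of the fingers, on their centre line; the grasp point (between the pads) lies bot.grip_point_offset behind it (bot.grip_point_offset is the distance from the TCP to the grasp point, in mm); z points along the fingers, y is the line along which they close (so a half turn about z gives the same grasp; the last joint's range is limited). The gripper opens to 85 mm and grips with 20 to 120 N. Pads are 22 mm wide; open, the fingers measure 114 mm over their backs; the gripper's body (76 mm by 85 mm) begins 54 mm behind the grasp point. The pads swing forward as they close: fully open they stand 13 mm farther back than shut.
Start: joints at [1.174, 0.124, 1.65, -0, 1.367, -0.083], TCP at [200.66, 618.239, 193.722] pointing down, gripper open.
Joint ranges: [-2.61, 2.61], [-1.02, 2.33], [0.03, 2.71], [-1.35, 4.49], [0.32, 2.68], [-2.91, 2.91]. Speed limits (rad/s): [2.57, 2.57, 3.14, 3.14, 3.14, 3.14].

### API

Orientations are given as a unit quaternion [x, y, z, w].
In Python, from plant import bot, imaging, job gives the robot as it stands.
- The arm moves only by the shell command python3 -m creep 'ROWS' [OPENING] [FORCE]. ROWS is JSON, one flat list of numbers, 6 for each row, row after row: the shift along the world's x, y, z in cm, then the turn, a rotation vector about the world's x, y, z in rad. In form: [dx, dy, dz, rx, ry, rz, dx, dy, dz, rx, ry, rz, ...]. A call has 1 to 10 rows; each row shifts and turns the commanded pose from where the row before left it; what a row does not reach is not made up. A row lasts 1/12 s, in which the tool goes at most 41.7 mm and 7.16 degrees, less where a joint would pass 70% of its speed; a pose out of reach is approached as far as the arm can. A call is refused whole if a number of a shift passes 4.17 or a number of a turn 0.125, either way. A call with a gripper value outside its range is refused whole. OPENING is the closure, from -1 (fully open) to 1 (shut), set as the call begins (- or left out, the last holds). The fingers move at their own pace and stop on an object; FORCE is the grip in N (left out, the last holds). Time passes only in rows, so rows that do not move let the fingers close. It gives the time, the measured TCP pose, the force, the opening and the grip force at its end, in the units of the state.
- bot.observe(): the state, without advancing time (a new reading comes with each control period).
- imaging.read_camera(name): name is "scene" or "top" or "wrist"; returns a dict with "img" (384x512x3 uint8, red, green, blue), "z_map" (384x512 float32, mm along the optical axis (not along the pixel's ray), 0 where there is no reading), "fx", "fy", "cx", "cy" (pixels), "rvec" (rotation vector, rad) and "tvec" (3), from world to camera coordinates, as OpenCV has them. Camera axes: x right, y down, z forward; pixel columns grow to the right and rows downward; lengths in mm; the calibration is good to about 2 mm. A picture is of the moment at which its call begins.
- job.finish_job(): hands the job in; it is judged then, once.
The state is a dict: "clock": time; "joints": joint angles; "dq": joint speeds; "joint_efforts": joint torques, N m; "tool_pos": TCP position; "ee_rot": TCP orientation; "force": force on the tool from outside, world axes, zero at the start; "moment": the same for the moment, N m; "width": finger opening in mm; "grasp_force": force on a finger pad.
Only numpy, scipy, OpenCV 4.12 (cv2) and the standard library are available. Lean on these libraries where they do the work, as an engineer would, in place of code of your own. Each camera call takes 0.05 s, during which the arm holds its last target. There are 200 camera calls.

### The job

Get the ink bottle out of the locked ink case: set aside the medium bottle that stands in front of the case, upright on the bare desk, then take the red-handled rod and push its steel pin through the small brass-rimmed hole in the front of the case until the hidden latch lets go and the lid springs fully open. Lay the rod back on its wooden rest, then lift the ink bottle out and stand it upright, wholly on the round cork coaster. Leave the other jars, pots and tubs where they are, and do not tip either bottle over.

Things in the scene. Friction and masses are not known exactly. Their poses are not given: they have to be found in the camera images.
- ink_case: fixed blue case with a white deep lid, 160 (x) x 200 (y) mm, 105 high when shut: blue walls up to 62 mm, white lid from there to 105. Origin: centre of underside; x points from its front face (the one with the hole, 80 mm in front of the origin) to its back, where the lid hinges. The inside bay that holds the ink bottle spans x -32 to +74 mm and y -94 to +94 mm, floor 6 mm above the desk; before it, behind the front wall, lies the covered latch compartment (deck 60 mm high)
- hole (a point): centre of the mouth of the round access hole in the front face, 37 mm above the desk, 17 mm in diameter with chamfered mouth, wall 6 mm; its axes are the case's: the hole runs along +x, level. The latch plate (80 mm wide, black) stands 23 mm inside this mouth and trips when pushed 5 to 6 mm further; it stops after 14 mm. Its spring resists with 3 to 5 N and brings it back when the rod is withdrawn
- latch (a joint): how far the hidden latch plate is pushed in, m: 0 at rest, lets go of the lid at about 0.0055, end stop 0.014
- lid (a joint): lid angle, rad: 0 shut and latched; once unlatched its spring swings it up and back in less than 1 s to its stop at 1.8, where it stays. Hinge along the back of the case, 63 mm above the desk; open, it leans back, clear of the bay, and reaches some 0.23 m above the desk and 0.1 m behind the case
- rod_grip (a point): middle of the rod's red square handle (90 mm long, 20 x 20 mm), 45 mm behind the front end of the handle, half-way up; x points along the rod to the tip of the pin. The rod weighs about 90 g and lies level on its rest at the start, handle middle 42 mm above the desk
- rod_tip (a point): rounded tip of the rod's steel pin, 130 mm ahead of rod_grip on the rod's centre line; the pin is 7 mm thick and sticks out 85 mm from the handle
- rod_rest: fixed wooden rest, base 120 x 70 mm, 8 mm thick, with two notched cross-bars 8 mm thick at x = -39 and +39 mm that carry the ends of the handle: notch floor 32 mm high, notch 34 mm wide, cheeks up to 44 mm. Origin: centre of underside; the rod lies along its x with the pin to +x. Between the bars 70 mm are free for fingers
- cradle (a point): where the middle of the handle (rod_grip) is when the rod lies on its rest: 42 mm above the rest's origin; axes of the rest
- ink_centre (a point): centre (44 mm above the underside) of the ink bottle in the case: square, reddish-brown ink, white cap, 45 x 44 mm, 88 high (flat sides up to 56 mm, cap 30 mm thick above), about 110 g; z up, x and y square to its sides
- coaster_top (a point): centre of the top face of the fixed round cork coaster, 130 mm across, 6 mm high
- medium_centre (a point): centre (47.5 mm above the underside) of the medium bottle before the case: round, cream, white ribbed cap, 47 mm across, 95 high (body 72 mm, then cap 31 mm thick), about 120 g; z up. The bare desk goes on from there to the right (-y) and away from the robot
- pencil_block: bystander: fixed wooden pencil block with grooves and pencil stubs, 165 x 54 mm, 57 high, long along its y; origin centre of underside
- white_tub: bystander: round white screw tub with a black lid, 76 mm across, 61 high; origin centre of underside
- paint_cup: bystander: small round blue-purple plastic paint cup, 64 mm across, 60 high; origin centre of underside
- gouache_pot: bystander: dark blue pot with a pale lid, 42 mm across, 61 high; origin centre of underside
- clip_jar: bystander: little clip-top jar with red seal, 68 x 56 mm, 71 high; origin centre of underside
- rod: the whole rod; origin under the front end of the handle, 45 mm ahead of rod_grip and 10 mm lower; same axes
- ink_bottle: the whole ink bottle; origin centre of its underside
- medium_bottle: the whole medium bottle; origin centre of its underside
Not all that is in view belongs to the job. What is shaped like the medium_bottle but pink is not meant.

How it is judged (in metres and radians):
On the way, in this order (a step that is already met when the one before it is completed fails the run):
1. the medium bottle has been set aside, standing upright on the desk (distance of medium_centre from where it was at the start of the episode above 0.04 m and angle between medium_centre's own z axis and vertical below 0.12 rad and height (world z) of medium_centre below 0.056 m and contact force between the fingers and medium_bottle below 0.1 N), for 0.2 s.
2. the latch is tripped with the rod, through the hole (value of joint latch above 0.005 m and contact force between rod and latch above 0.5 N).
3. the lid has sprung fully open (value of joint lid above 1.5 rad), for 0.2 s.
At the end, for the whole second after the job is handed in: Lid open (over 1.5 rad); rod at rest in its rest's notches (within 20 mm and 0.3 rad); ink bottle upright (0.12 rad) and at rest on the coaster, within 40 mm of its centre; medium bottle upright and at rest on the desk, over 40 mm from where it was (value of joint lid above 1.5 rad and distance between rod_grip and cradle below 0.02 m and angle between the x axis of rod_grip and the x axis of cradle, either way round below 0.3 rad and linear speed of each of rod, ink_bottle, medium_bottle below 0.02 m/s and horizontal distance between ink_centre and coaster_top below 0.04 m and angle between each of ink_centre, medium_centre's own z axis and vertical below 0.12 rad and z of ink_centre in the frame of coaster_top between 0.038 and 0.05 m and height (world z) of medium_centre between 0.043 and 0.051 m and distance of medium_centre from where it was at the start of the episode above 0.04 m); the robot touches nothing.
It fails at once if a bystander is pushed more than 20 mm from its place or tipped (distance of any of white_tub, paint_cup, gouache_pot, clip_jar from where it was at the start of the episode above 0.02 m or angle between any of white_tub, paint_cup, gouache_pot, clip_jar's own z axis and vertical above 0.4 rad).
It fails at once if the ink bottle or the medium bottle is tipped over (angle between any of ink_centre, medium_centre's own z axis and vertical above 0.7 rad).
It also fails if it takes over 72 s, if anything falls off the work surface, if the arm or the gripper's body presses on something with over 40 N, if the wrist force passes 120 N, or if a joint passes its speed limit or range.

## Working session

There is one attempt and no reset: what is moved stays moved. The work goes in short steps, Python scripts to look and compute and a shell command to move; the robot and the scene stay as the last step left them, time stands still between calls to the robot, and variables do not carry over. Pictures are saved under pics/ and viewed, at most 10 in all, crops included, and the job is handed in when it is done.

```bash
ls; mkdir -p pics
cat > h.py <<'E'
import numpy as np, cv2
from plant import bot, imaging, job
def cam(n):
    c=imaging.read_camera(n); c['R']=cv2.Rodrigues(np.array(c['rvec'],float))[0]; c['t']=np.array(c['tvec'],float).ravel(); return c
def save(c,fn,crop=None,s=1):
    im=c['img'][...,::-1]
    if crop: im=im[crop[1]:crop[3],crop[0]:crop[2]]
    cv2.imwrite('pics/'+fn,cv2.resize(im,None,fx=s,fy=s,interpolation=cv2.INTER_CUBIC))
def world(c):  # HxWx3 world points from depth
    h,w=c['z_map'].shape; u,v=np.meshgrid(np.arange(w),np.arange(h)); z=c['z_map']
    P=np.stack([(u-c['cx'])/c['fx']*z,(v-c['cy'])/c['fy']*z,z],-1)
    return (P-c['t'])@c['R']
def ray(c,u,v,h):  # pixel -> point on plane z=h
    d=c['R'].T@np.array([(u-c['cx'])/c['fx'],(v-c['cy'])/c['fy'],1]); o=-c['R'].T@c['t']
    return o+d*(h-o[2])/d[2]
E
python3 - <<'E'
from h import *
for n in('top','scene'):
    c=cam(n); save(c,n+'0.png',s=1.5); np.savez(n+'0.npz',**c); print(n,-c['R'].T@c['t'],c['fx'])
print(bot.observe(), bot.grip_point_offset)
E
```

```text
pics
top [ 504.82082498   35.68007807 1276.08989975] 424.0919178118905
scene [  92.3439665  -885.713874    768.27650357] 382.9299141323377
{'clock': 0.1, 'joints': array([ 1.17443372e+00,  1.24441397e-01,  1.65152139e+00, -1.90178792e-05,
        1.36751147e+00, -8.25912505e-02]), 'dq': array([-6.06814920e-04, -3.52178880e-03, -3.43554231e-03, -3.82228465e-05,
       -3.55715797e-03,  3.71149456e-04]), 'joint_efforts': array([ 8.57739851e-04, -4.24934399e+01, -3.66649783e+01,  5.93813297e-05,
        3.94816714e-03, -5.70681806e-06]), 'tool_pos': array([200.40950966, 617.68325763, 192.58452153]), 'ee_rot': array([ 1.56240920e-01,  9.87718527e-01, -9.16162305e-04, -2.14107507e-04]), 'force': array([-0.45493742, -0.22967027,  0.38125433]), 'moment': array([0.04179637, 0.06220975, 0.01188933]), 'grasp_force': 0.0, 'width': 85.68726876370374} 18.700000000000003
```

View pics/top0.png

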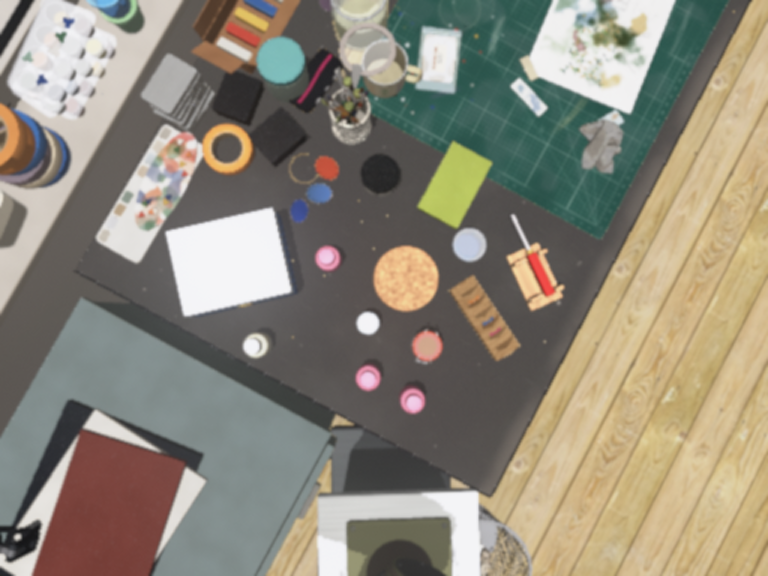

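View pics/scene0.png

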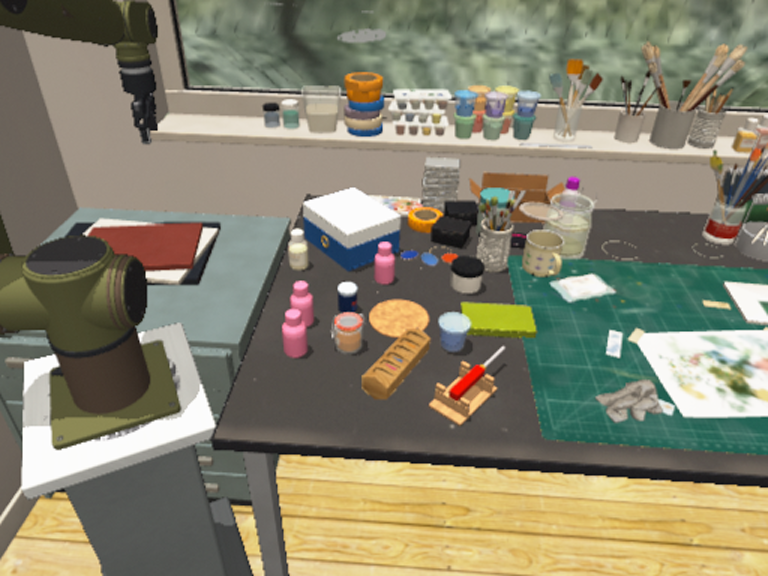

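The views show one cream medium bottle, at top (255,345) and scene (298,250). It stands before the white and blue case at top (230,262), with the hole at scene (324,240). The things it could be taken for are the pink bottles at top (328,258), (368,377) and (413,400), and the white-lidded pot at (368,322). I choose the cream one. The red rod lies on its rest at top (540,272), and the coaster is at (406,278).

```bash
cat > m.py <<'E'
from h import *
T=dict(np.load('top0.npz')); S=dict(np.load('scene0.npz'))
hsv=cv2.cvtColor(T['img'],cv2.COLOR_RGB2HSV); W=world(T)
def blob(mask,u,v,r):
    m=np.zeros(mask.shape,np.uint8); u,v=int(u/1.5),int(v/1.5); r=int(r/1.5)
    m[v-r:v+r,u-r:u+r]=mask[v-r:v+r,u-r:u+r]*255
    cs=cv2.findContours(m,cv2.RETR_EXTERNAL,cv2.CHAIN_APPROX_NONE)[0]
    return max(cs,key=cv2.contourArea).reshape(-1,2)
def info(name,mask,u,v,r,h):
    c=blob(mask,u,v,r); P=np.array([ray(T,a,b,h)[:2] for a,b in c],np.float32)
    rc=cv2.minAreaRect(P); print(name,'rect',np.round(rc[0],1),np.round(rc[1],1),round(rc[2],1),'circ',np.round(cv2.minEnclosingCircle(P)[0],1),np.round(cv2.minEnclosingCircle(P)[1],1)); return P
H,Sa,V=hsv[...,0],hsv[...,1],hsv[...,2]
P=info('case lid z105',(Sa<40)&(V>190),230,262,75,105)
info('cap z95',(V>150),255,345,22,95)
info('coaster z6',(Sa>70)&(V>150),406,278,45,6)
info('tub? z61',(V<50),380,173,25,61)
red=(Sa>170)&(V>120)&((H<5)|(H>175))
info('handle z52',red,540,272,40,52)
info('pin z42',(V>130)&(Sa<60),522,230,22,42)
info('rest wood z44',((Sa>60)&(V>120)),535,275,45,40)
info('cup z60',(V>120),470,245,22,60)
info('gouache',(V>150),368,322,16,61)
info('clip',(V>120),427,346,22,71)
info('pencil z57',(Sa>60)&(V>70),485,318,50,57)
for n,u,v in[('p1',328,258),('p2',368,377),('p3',413,400)]: info(n,(Sa>60)&(V>150),u,v,18,95)
# depth check
for n,u,v in [('desk',300,300),('lid',230,262),('cap',255,345),('coaster',406,278)]: print(n,W[int(v/1.5),int(u/1.5)].round(1))
S2=world(S); print('hole scene',S2[157:164,212:220].reshape(-1,3)[::6].round(0).tolist())
save(S,'c1.png',(180,120,290,200),6)
E
python3 m.py
```

```text
case lid z105 rect [608.9 302.7] [161.2 200.8] 11.7 circ [609.  302.7] 125.5
cap z95 rect [453.9 257.1] [43.  42.5] 43.9 circ [453.6 257.5] 23.0
coaster z6 rect [576.3 -27.5] [129.5 127.7] 43.5 circ [576.3 -27.6] 65.7
tub? z61 rect [776.4  18.5] [69.8 70.1] 44.1 circ [776.7  19. ] 36.8
handle z52 rect [ 575.6 -286.6] [83.1 17.1] 24.7 circ [ 576.3 -288.1] 41.6
pin z42 rect [ 659.8 -253. ] [75.  10.6] 24.7 circ [ 659.5 -252.4] 37.5
rest wood z44 rect [ 573.8 -282.4] [121.3  83.3] 22.5 circ [ 572.2 -277.4] 67.9
cup z60 rect [ 634.7 -148.6] [66.7 63.9] 88.8 circ [ 635.6 -149. ] 33.8
gouache rect [489.6  49.7] [40.  39.9] 88.6 circ [489.3  50.7] 21.8
clip rect [443.  -60.8] [60.3 58.5] 20.4 circ [441.8 -59.9] 33.0
pencil z57 rect [ 492.9 -174.4] [169.7  60.3] 32.2 circ [ 492.8 -173.6] 86.9
p1 rect [612.1 121.5] [44.9 43.7] 62.5 circ [612.1 122.4] 23.3
p2 rect [388.7  52.3] [45.  42.8] 43.7 circ [388.6  52. ] 23.0
p3 rect [344.6 -28.9] [41.5 43.9] 88.4 circ [344.7 -29.4] 23.0
desk [ 5.371e+02  1.843e+02 -5.000e-01]
lid [609.  299.4 106.6]
cap [453.8 257.5  93.2]
coaster [577.  -26.8   4.6]
hole scene [[526.0, 316.0, 35.0], [533.0, 270.0, 58.0], [531.0, 285.0, 46.0], [526.0, 296.0, 38.0], [526.0, 318.0, 22.0], [533.0, 272.0, 44.0], [533.0, 293.0, 29.0], [527.0, 300.0, 22.0], [524.0, 314.0, 11.0], [533.0, 274.0, 30.0]]
```

View pics/c1.png

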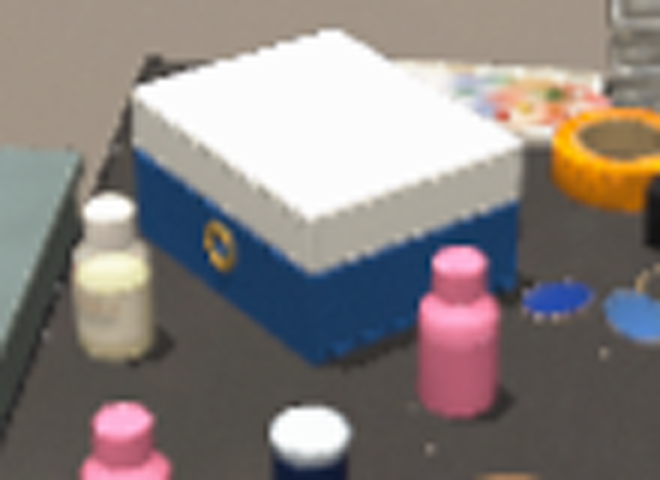

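The close crop confirms the cream bottle at scene (199,166) and the brass hole at scene (216,161), so the choice holds.

```bash
python3 - <<'E'
from h import *
T=dict(np.load('top0.npz')); S=dict(np.load('scene0.npz')); W=world(T)
print('cabinet',[W[int(v/1.5),int(u/1.5)].round(0).tolist() for u,v in((150,330),(230,380),(290,410),(400,460),(255,372),(255,362))])
for b in ((211,153,223,170),):
    im=cv2.cvtColor(S['img'],cv2.COLOR_RGB2HSV)[153:170,211:223]
    m=((im[...,0]>10)&(im[...,0]<35)&(im[...,1]>80)).astype(np.uint8)
    c=cv2.minAreaRect(cv2.findNonZero(m)); print(c)
    u,v=c[0][0]+211,c[0][1]+153; print('hole z37',ray(S,u,v,37))
E
python3 -m creep '[2.11,-3,0,0,0,0, 2.11,-3,0,0,0,0, 2.11,-3,0,0,0,0, 2.11,-3,0,0,0,0, 2.11,-3,0,0,0,0, 2.11,-3,0,0,0,0, 2.11,-3,0,0,0,0, 2.11,-3,0,0,0,0, 2.11,-3,0,0,0,0, 2.11,-3,0,0,0,0]' -1
python3 -m creep '[2.1,-3,0,0,0,0, 2.1,-3,0,0,0,0, 0,0,-2,0,0,0, 0,0,0,0,0,0]'
```

```text
cabinet [[482.0, 532.0, -144.0], [376.0, 344.0, -76.0], [309.0, 220.0, -84.0], [112.0, -21.0, -466.0], [369.0, 336.0, -322.0], [417.0, 275.0, 0.0]]
((4.764707088470459, 7.558823585510254), (7.276068687438965, 3.6380343437194824), 75.96376037597656)
hole z37 [528.44613178 283.20125225  37.        ]
clock: 0.93
tool_pos: [412.1, 316.5, 193.3]
ee_rot: [0.156, 0.988, -0.0, -0.0]
force: [0.5, -0.5, 0.2]
width: 85.5
grasp_force: 0.0
clock: 1.27
tool_pos: [452.7, 255.7, 170.2]
ee_rot: [0.158, 0.987, -0.002, -0.002]
force: [-1.0, -0.3, -1.1]
width: 85.2
grasp_force: 0.0
```

```bash
python3 -m creep '[0.1,0.1,-3,0,0,0, 0,0,-3,0,0,0, 0,0,-3,0,0,0, 0,0,-2.5,0,0,0, 0,0,-1.5,0,0,0, 0,0,-1,0,0,0, 0,0,0,0,0,0]' 
python3 -m creep '[0,0,0,0,0,0, 0,0,0,0,0,0, 0,0,0,0,0,0, 0,0,0,0,0,0, 0,0,0,0,0,0, 0,0,0,0,0,0, 0,0,0,0,0,0]' 1 25
```

```text
clock: 1.85
tool_pos: [452.2, 259.1, 31.1]
ee_rot: [0.156, 0.988, -0.001, -0.002]
force: [0.5, 0.2, -0.4]
width: 85.4
grasp_force: 0.0
clock: 2.43
tool_pos: [455.8, 259.8, 35.1]
ee_rot: [0.156, 0.988, 0.001, 0.001]
force: [0.4, 1.0, 5.5]
width: 29.3
grasp_force: 24.8
```

Run:
```python
from h import *
c=cam('scene'); a=c['img'][110:200,150:270]; w=cam('wrist')['img']
im=np.hstack([cv2.resize(a,(400,300),interpolation=cv2.INTER_CUBIC),cv2.resize(w,(400,300))]); cv2.imwrite('pics/g1.png',im[...,::-1]); print(bot.observe()['width'],bot.observe()['tool_pos'])
```

```text
29.554855136182553 [455.78568074 259.76999637  35.09070935]
```

View pics/g1.png

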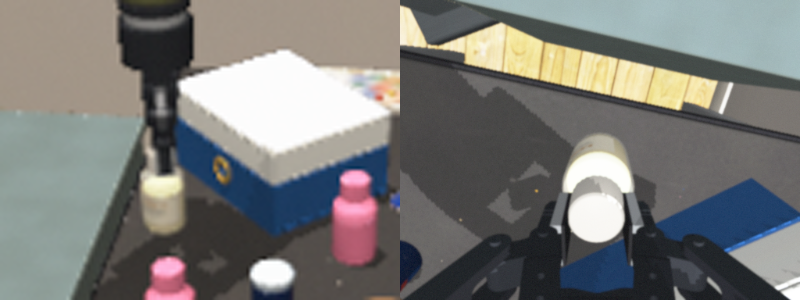

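The bottle stands upright in the pads, which hold it by its white cap (wrist view (597,208)). I lift it and set it aside.

```bash
python3 -m creep '[0,0,1.2,0,0,0, 0,0,2,0,0,0, 1.1,-3,0,0,0,0, 1.2,-3,0,0,0,0, 1.2,-3,0,0,0,0, 0,-1.7,0,0,0,0, 0,0,0,0,0,0, 0,0,0,0,0,0]'
python3 - <<'E'
from h import *
o=bot.observe();print(o['tool_pos'],o['ee_rot'])
c=cam('scene'); a=c['img'][100:200,150:283]; w=cam('wrist')['img']
im=np.hstack([cv2.resize(a,(400,300),interpolation=cv2.INTER_CUBIC),cv2.resize(w,(400,300))]); cv2.imwrite('pics/g2.png',im[...,::-1])
E
```

```text
clock: 3.2
tool_pos: [489.1, 151.5, 65.4]
ee_rot: [0.157, 0.988, -0.0, -0.001]
force: [-0.0, -0.7, 0.1]
width: 29.6
grasp_force: 25.2
[489.10634878 151.47831162  65.42705192] [ 1.57309694e-01  9.87549083e-01 -9.58421373e-05 -6.78693213e-04]
```

View pics/g2.png

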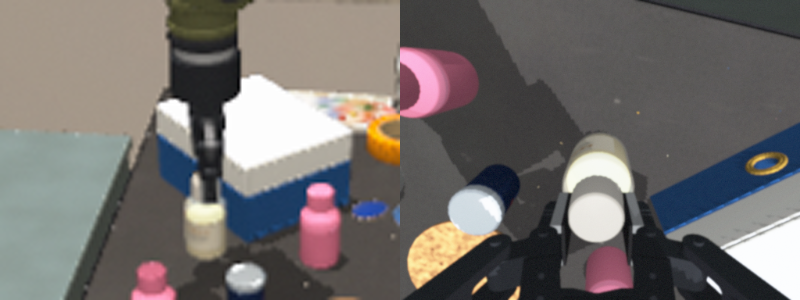

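The bottle hangs upright, with room below. I lower it until it touches the desk.

```bash
python3 -m creep '[0,0,-1.5,0,0,0, 0,0,-1,0,0,0, 0,0,-0.3,0,0,0, 0,0,-0.2,0,0,0, 0,0,0,0,0,0, 0,0,0,0,0,0]'; python3 -m creep '[0,0,-0.2,0,0,0, 0,0,0,0,0,0, 0,0,0,0,0,0]'
```

```text
clock: 3.8
tool_pos: [489.9, 152.6, 35.9]
ee_rot: [0.156, 0.988, 0.0, 0.0]
force: [-0.1, 0.1, -1.0]
width: 29.3
grasp_force: 25.2
clock: 4.05
tool_pos: [490.8, 152.5, 35.1]
ee_rot: [0.156, 0.988, 0.0, 0.001]
force: [-0.2, 0.1, 5.4]
width: 29.6
grasp_force: 25.4
```

```bash
python3 -m creep '[0,0,0,0,0,0, 0,0,0,0,0,0, 0,0,0,0,0,0, 0,0,0,0,0,0, 0,0,0,0,0,0]' -0.2; python3 -m creep '[0,0,1,0,0,0, 0,0,2.5,0,0,0, 0,0,3.5,0,0,0, 0,0,3.5,0,0,0, 0,0,3.5,0,0,0, 0,0,0,0,0,0]'
python3 - <<'E'
from h import *
c=cam('scene'); W=world(c); hsv=cv2.cvtColor(c['img'],cv2.COLOR_RGB2HSV)
c2=cam('wrist'); o=bot.observe(); print(o['tool_pos'],o['joints'].round(2))
W=world(c2); m=(W[...,2]>50)&(W[...,2]<110)&(np.hypot(W[...,0]-490,W[...,1]-152)<60); P=W[m]
print('medium top pts',P[P[:,2]>85].mean(0) if m.any() else None, P[:,2].max() if m.any() else None)
E
```

```text
clock: 4.47
tool_pos: [489.4, 152.1, 33.4]
ee_rot: [0.156, 0.988, -0.0, -0.0]
force: [0.3, 0.0, -0.8]
width: 51.4
grasp_force: 0.0
clock: 4.97
tool_pos: [494.4, 153.2, 183.6]
ee_rot: [0.156, 0.988, 0.003, 0.007]
force: [1.0, 0.4, 1.1]
width: 51.7
grasp_force: 0.0
[491.12092804 152.51495182 176.7963147 ] [ 0.2  -0.17  1.97  0.    1.34 -1.06]
medium top pts [483.12915483 158.06300284  94.4958871 ] 96.98135197438216
```

```bash
python3 -m creep '[0.8,-4,0,0,0,0.11, 0.8,-4,0,0,0,0.11, 0.8,-4,0,0,0,0.11, 0.8,-4,0,0,0,0.11, 0.8,-4,0,0,0,0.11, 0.8,-4,0,0,0,0.11, 0.8,-4,0,0,0,0.07, 0.8,-4,0,0,0,0, 0.8,-4,0,0,0,0, 0.8,-4,0,0,0,0]'; python3 -m creep '[0,-4,0,0,0,0, 0,0,0,0,0,0, 0,0,0,0,0,0]'
python3 - <<'E'
from h import *
print(bot.observe()['joints'].round(2))
def find(n):
    c=cam(n); W=world(c); hsv=cv2.cvtColor(c['img'],cv2.COLOR_RGB2HSV); H,S,V=[hsv[...,i] for i in range(3)]
    m=(S>150)&(V>90)&((H<6)|(H>174)); near=np.hypot(W[...,0]-575,W[...,1]+288)<90
    P=W[m&near]; t=P[P[:,2]>np.percentile(P[:,2],95)-4]
    rc=cv2.minAreaRect(t[:,:2].astype(np.float32)); print(n,'handle',len(t),np.round(rc[0],1),np.round(rc[1],1),rc[2],t[:,2].mean(),'mean',t.mean(0).round(1))
    pin=W[(W[...,2]>33)&(W[...,2]<55)&~m&(S<70)&(np.hypot(W[...,0]-660,W[...,1]+250)<60)]
    if len(pin)>5:
        rc=cv2.minAreaRect(pin[:,:2].astype(np.float32)); print('pin',len(pin),rc,pin[:,2].mean())
    bars=W[(W[...,2]>36)&(W[...,2]<47)&~m&(H>6)&(H<25)&(S>70)&near]
    if len(bars)>5: rc=cv2.minAreaRect(bars[:,:2].astype(np.float32)); print('bars',rc)
    return c
w=find('wrist'); find('top'); save(w,'w1.png')
E
```

```text
clock: 5.9
tool_pos: [567.8, -244.6, 171.5]
ee_rot: [-0.2, 0.98, 0.001, -0.001]
force: [0.4, 0.7, -0.2]
width: 50.9
grasp_force: 0.0
clock: 6.15
tool_pos: [567.5, -284.5, 171.2]
ee_rot: [-0.199, 0.98, 0.002, -0.001]
force: [0.8, 1.0, -0.4]
width: 51.5
grasp_force: 0.0
[-0.55  0.11  1.71  0.    1.33 -2.52]
wrist handle 1832 [ 554.7 -296.5] [127.7  18.8] 23.02330780029297 53.168785756613225 mean [ 570.3 -289.9   53.2]
pin 443 ((656.9400634765625, -253.2517547607422), (73.78587341308594, 6.979375839233398), 22.71194839477539) 44.76545111968252
bars ((577.1168212890625, -284.0106201171875), (101.45225524902344, 69.1353530883789), 22.08327293395996)
top handle 48 [ 565.4 -260.1] [83.5 72.5] 21.030296325683594 76.2372358344157 mean [ 586.7 -277.4   76.2]
pin 61 ((659.9529418945312, -253.64955139160156), (74.72135925292969, 8.12756061553955), 22.288419723510742) 45.17379635857159
bars ((575.3600463867188, -269.3496398925781), (62.26313018798828, 100.17608642578125), 87.82518005371094)
```

View pics/w1.png

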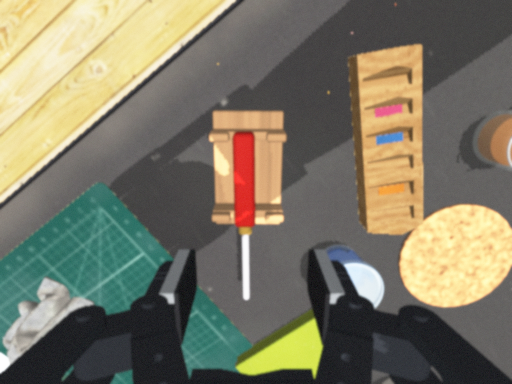

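The wrist view shows the red handle at (244,180) lying in the notches of its rest, with the pin tip at (247,298).

Run:
```python
from h import *
c=cam('wrist'); hsv=cv2.cvtColor(c['img'],cv2.COLOR_RGB2HSV); H,S,V=[hsv[...,i] for i in range(3)]
m=((S>150)&(V>90)&((H<6)|(H>174))).astype(np.uint8); m[:100]=0;m[260:]=0;m[:,:200]=0;m[:,300:]=0
q=max(cv2.findContours(m,0,1)[0],key=cv2.contourArea).reshape(-1,2)
P=np.array([ray(c,a,b,52)[:2] for a,b in q],np.float32); rc=cv2.minAreaRect(P); print('handle z52',rc)
W=world(c); print('top z',np.median(W[m>0][:,2]))
pm=((V>140)&(S<60)).astype(np.uint8); pm[:225]=0; pm[305:]=0; pm[:,:235]=0; pm[:,260:]=0
q=max(cv2.findContours(pm,0,1)[0],key=cv2.contourArea).reshape(-1,2)
P2=np.array([ray(c,a,b,42)[:2] for a,b in q],np.float32); r2=cv2.minAreaRect(P2); print('pin',r2)
d=np.array(r2[0])-np.array(rc[0]); print('yaw line',np.degrees(np.arctan2(d[1],d[0])))
e=np.array([np.cos(np.radians(22.5)),np.sin(np.radians(22.5))]); tip=(P2@e).max(); print('grip from tip along',tip-130,'handle along',np.array(rc[0])@e, 'ends',(P@e).min(),(P@e).max())
o=bot.observe(); print(o['tool_pos'])
from scipy.spatial.transform import Rotation as R
y=R.from_quat(o['ee_rot']).as_matrix()[:,1]; print('closing yaw',np.degrees(np.arctan2(y[1],y[0])))
```

```text
handle z52 ((571.8505249023438, -289.2738037109375), (88.53858947753906, 18.729888916015625), 23.159317016601562)
top z 51.832327028924944
pin ((659.6112060546875, -251.35479736328125), (75.12591552734375, 8.080811500549316), 23.620006561279297)
yaw line 23.367861221017314
grip from tip along 420.7694889116674 handle along 417.6207035157045 ends 373.3085680527829 461.9350023753673
[ 568.31819993 -281.74162086  172.40956241]
closing yaw 113.15839664839373
```

```bash
python3 -m creep '[0.5,-0.6,-3,0,0,0, 0,0,-3,0,0,0, 0,0,-3,0,0,0, 0,0,-2.5,0,0,0, 0,0,-1.8,0,0,0, 0,0,-1,0,0,0, 0,0,-0.5,0,0,0, 0,0,0,0,0,0, 0,0,0,0,0,0]'; python3 -m creep '[0,0,0,0,0,0, 0,0,0,0,0,0, 0,0,0,0,0,0, 0,0,0,0,0,0, 0,0,0,0,0,0, 0,0,0,0,0,0]' 1 60
```

```text
clock: 7.05
tool_pos: [574.8, -288.9, 27.0]
ee_rot: [-0.201, 0.98, -0.001, 0.001]
force: [0.2, -0.8, 1.2]
width: 51.2
grasp_force: 0.0
clock: 7.55
tool_pos: [574.0, -289.2, 25.9]
ee_rot: [-0.2, 0.98, -0.0, 0.0]
force: [-0.3, -0.2, -0.4]
width: -0.0
grasp_force: 0.0
```

The fingers closed on nothing, just as they took the bottle higher than I planned. I look before going on.

Run:
```python
from h import *
c=cam('scene'); a=c['img'][190:300,250:397]; w=cam('wrist'); np.savez('w2.npz',**w)
im=np.hstack([cv2.resize(a,(400,300),interpolation=cv2.INTER_CUBIC),cv2.resize(w['img'],(400,300))]); cv2.imwrite('pics/g3.png',im[...,::-1])
o=bot.observe();print(o['joints'],o['tool_pos'],o['width'])
```

```text
[-5.50158363e-01  2.60612355e-01  1.79160027e+00 -1.86408949e-05
  1.08934727e+00 -2.52430302e+00] [ 573.89321011 -289.10984831   25.75597612] -0.11446652891132243
```

View pics/g3.png

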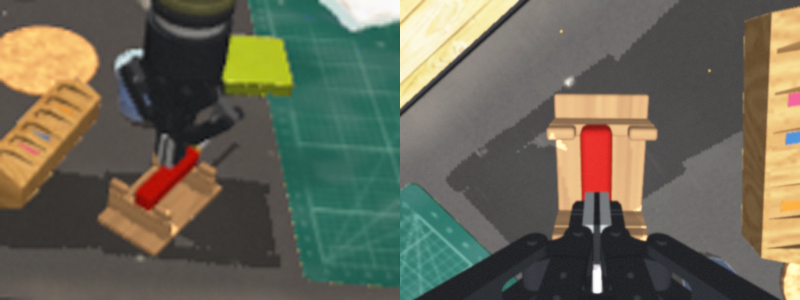

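The closed fingertips (wrist view (597,195)) stop above the red handle, so they sit higher than the reported TCP. I measure by how much.

Run:
```python
from h import *
w=dict(np.load('w2.npz')); W=world(w)
for v in range(236,300,6): print(v,[ (W[v,u].round(0).tolist(), w['img'][v,u].tolist()) for u in (248,258)])
c=cam('scene'); W=world(c)
m=(W[...,2]>20)&(np.hypot(W[...,0]-574,W[...,1]+289)<70)
v,u=np.nonzero(m); 
for z0 in range(20,130,10):
    k=m&(W[...,2]>z0)&(W[...,2]<=z0+10)&(c['img'].max(-1)<130)
    print(z0,k.sum(),W[k].mean(0).round(0) if k.any() else '')
print('wrist cam pos',-w['R'].T@w['t'])
```

```text
236 [([566.0, -294.0, 51.0], [232, 46, 43]), ([563.0, -290.0, 53.0], [232, 46, 43])]
242 [([568.0, -293.0, 54.0], [233, 49, 42]), ([566.0, -288.0, 52.0], [232, 50, 44])]
248 [([563.0, -295.0, 71.0], [83, 83, 85]), ([561.0, -291.0, 70.0], [120, 122, 126])]
254 [([563.0, -295.0, 76.0], [77, 80, 80]), ([561.0, -291.0, 77.0], [119, 122, 126])]
260 [([563.0, -295.0, 81.0], [76, 76, 79]), ([561.0, -291.0, 81.0], [120, 124, 126])]
266 [([563.0, -295.0, 86.0], [73, 77, 78]), ([561.0, -291.0, 86.0], [118, 122, 125])]
272 [([563.0, -295.0, 91.0], [66, 70, 72]), ([561.0, -291.0, 91.0], [119, 125, 126])]
278 [([562.0, -295.0, 96.0], [62, 66, 69]), ([561.0, -291.0, 95.0], [120, 123, 126])]
284 [([563.0, -294.0, 99.0], [51, 53, 57]), ([561.0, -291.0, 99.0], [119, 124, 124])]
290 [([563.0, -294.0, 102.0], [104, 109, 111]), ([562.0, -291.0, 102.0], [215, 220, 222])]
296 [([566.0, -293.0, 102.0], [97, 99, 101]), ([561.0, -292.0, 107.0], [131, 134, 139])]
20 7 [ 576. -261.   24.]
30 18 [ 577. -297.   37.]
40 13 [ 551. -288.   43.]
50 6 [ 606. -277.   51.]
60 6 [ 569. -296.   67.]
70 30 [ 568. -297.   75.]
80 33 [ 569. -297.   85.]
90 32 [ 568. -296.   94.]
100 33 [ 565. -295.  106.]
110 97 [ 568. -294.  116.]
120 81 [ 567. -294.  125.]
wrist cam pos [ 499.35655465 -320.17841309  206.33098679]
```

The fingertips are really about 40 mm above the reported TCP: both the wrist and the scene depth give z ≈ 66 against 26. This also explains the grip on the cap. I open, go down 42 mm and close again.

```bash
python3 -m creep '[0,0,0,0,0,0, 0,0,0,0,0,0, 0,0,0,0,0,0, 0,0,0,0,0,0]' -0.2; python3 -m creep '[0,0,-1.5,0,0,0, 0,0,-1,0,0,0, 0,0,-1,0,0,0, 0,0,-0.7,0,0,0, 0,0,0,0,0,0]';  python3 -m creep '[0,0,0,0,0,0, 0,0,0,0,0,0, 0,0,0,0,0,0, 0,0,0,0,0,0, 0,0,0,0,0,0]' 1 60
```

```text
clock: 8.03
tool_pos: [573.9, -289.0, 25.7]
ee_rot: [-0.2, 0.98, 0.0, -0.0]
force: [0.6, -0.3, -0.1]
width: 48.0
grasp_force: 0.0
clock: 8.45
tool_pos: [571.9, -287.8, -19.7]
ee_rot: [-0.2, 0.98, 0.002, -0.002]
force: [-1.0, -0.3, -0.2]
width: 51.4
grasp_force: 0.0
clock: 8.87
tool_pos: [574.4, -289.4, -15.5]
ee_rot: [-0.2, 0.98, -0.0, 0.0]
force: [-0.6, -0.2, -0.0]
width: 19.4
grasp_force: 59.4
```

The rod is held (opening 19.4 mm). I lift it, turn it to the case's yaw and stop where the wrist camera can see the hole.

```bash
python3 -m creep '[0,0,1.2,0,0,0, 0,0,3,0,0,0, 0,0,3.5,0,0,0, 0,0,3.5,0,0,0, -0.6,3.9,0,0,0,-0.017, -0.6,3.9,0,0,0,-0.017, -0.6,3.9,0,0,0,-0.017, -0.6,3.9,0,0,0,-0.017, -0.6,3.9,0,0,0,-0.017, -0.6,3.9,0,0,0,-0.017]'; python3 -m creep '[-0.6,3.9,0,0,0,-0.017, -0.6,3.9,0,0,0,-0.017, -0.6,3.9,0,0,0,-0.017, -0.6,3.9,0,0,0,-0.017, -0.6,3.9,0,0,0,-0.017, -0.6,3.9,0,0,0,-0.017, 0,0.7,0,0,0,0, 0,0,0,0,0,0, 0,0,0,0,0,0]'
python3 - <<'E'
from h import *
w=cam('wrist'); np.savez('w3.npz',**w); save(w,'w3.png')
E
```

```text
clock: 9.7
tool_pos: [537.4, -53.4, 96.8]
ee_rot: [-0.149, 0.989, -0.0, 0.001]
force: [1.6, 0.5, -0.8]
width: 19.3
grasp_force: 59.3
clock: 10.45
tool_pos: [502.0, 185.9, 96.3]
ee_rot: [-0.1, 0.995, -0.0, 0.0]
force: [0.0, -0.4, -1.3]
width: 19.1
grasp_force: 59.2
```

View pics/w3.png

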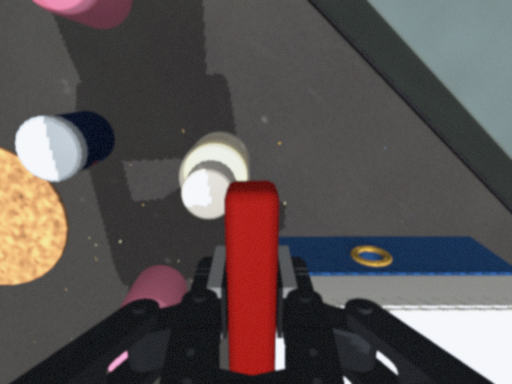

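The wrist view shows the hole's rim at (371,257) on the blue face, the held handle at (252,275) and the medium bottle standing at (208,190).

```bash
cat > p.py <<'E'
from h import *
w=dict(np.load('w3.npz')); hsv=cv2.cvtColor(w['img'],cv2.COLOR_RGB2HSV); H,S,V=[hsv[...,i] for i in range(3)]
m=((H>12)&(H<35)&(S>70)).astype(np.uint8); k=np.zeros_like(m); k[240:272,345:398]=1; m*=k
q=cv2.findContours(m,0,1)[0]; q=max(q,key=len); el=cv2.fitEllipse(q); print(el)
p=ray(w,*el[0],37); print('hole z37',p)
# face: bottom edge & lid edge via depth/blue
W=world(w); b=(H>100)&(H<125)&(S>150)&(V>50); b[:235]=0;b[280:]=0;b[:,:285]=0
P=W[b&(W[...,2]>5)&(W[...,2]<58)]; print('face fit',len(P),P.mean(0))
vx,vy,x0,y0=cv2.fitLine(P[:,:2].astype(np.float32),cv2.DIST_HUBER,0,.01,.01).ravel(); print('face yaw normal',np.degrees(np.arctan2(vy,vx))%180-90,(x0,y0))
r=(S>150)&(V>80)&((H<6)|(H>174)); r[:175]=0; r[:,:215]=0;r[:,290:]=0
Q=W[r]; Q=Q[Q[:,2]>0]; s=np.array([np.cos(.204),np.sin(.204)])
a=Q[:,:2]@s
for lo in np.arange(a.min(),a.max(),12): 
    k=(a>=lo)&(a<lo+12)&(Q[:,2]>140); print(lo.round(0),k.sum(),Q[k].mean(0).round(1) if k.any() else '')
E
python3 p.py
```

```text
((370.9554748535156, 255.93431091308594), (19.28237533569336, 41.189605712890625), 100.77426147460938)
hole z37 [529.11407765 287.27880526  37.        ]
face fit 5393 [524.21552617 308.25799156  32.80477279]
face yaw normal 11.604195 (np.float32(524.1208), np.float32(308.42493))
448.0 29 [422.5 170.3 276.8]
460.0 0 
472.0 446 [457.2 177.2 157.3]
484.0 1798 [463.3 178.6 163.4]
496.0 1588 [475.4 180.8 163.7]
508.0 1488 [487.3 183.3 165.3]
520.0 1292 [498.9 185.7 163.8]
532.0 1198 [510.7 188.  163.7]
544.0 1076 [522.4 190.2 163.8]
556.0 545 [531.5 192.1 163.7]
```

```bash
python3 -m creep '[-2.55,1.38,0,0,0,0, -2.55,1.38,0,0,0,0, -2.55,1.38,0,0,0,0, -2.55,1.38,0,0,0,0, -2.55,1.38,0,0,0,0, 0,0,-3,0,0,0, 0,0,-3,0,0,0, 0,0,-3,0,0,0, 0,0,-1.7,0,0,0, 0,0,-1,0,0,0]'; python3 -m creep '[0,0,0,0,0,0, 0,0,0,0,0,0]'
python3 - <<'E'
from h import *
c=cam('scene'); a=c['img'][120:200,150:257]; w=cam('wrist'); t=cam('top')
np.savez('w4.npz',**w);np.savez('t4.npz',**t);np.savez('s4.npz',**c)
im=np.hstack([cv2.resize(a,(480,360),interpolation=cv2.INTER_CUBIC),cv2.resize(t['img'][150:250,100:200],(320,360),interpolation=cv2.INTER_CUBIC)]); cv2.imwrite('pics/g4.png',im[...,::-1])
E
```

```text
clock: 11.33
tool_pos: [373.1, 252.5, -23.9]
ee_rot: [-0.098, 0.995, -0.001, -0.002]
force: [-0.6, -0.4, -1.2]
width: 19.2
grasp_force: 59.3
clock: 11.5
tool_pos: [375.1, 254.3, -20.9]
ee_rot: [-0.099, 0.995, -0.0, -0.0]
force: [0.8, -0.1, -0.0]
width: 19.0
grasp_force: 59.3
```

View pics/g4.png

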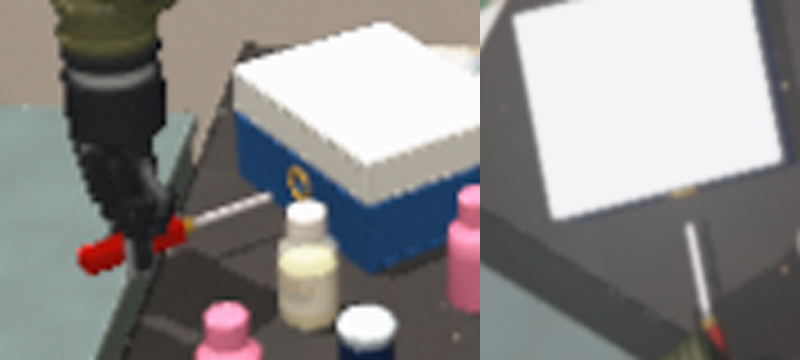

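The scene crop shows the pin aimed at the brass hole ((270,197) towards (298,184)), and the top crop agrees. I check the remaining offset.

```bash
cat > q.py <<'E'
from h import *
t=dict(np.load('t4.npz')); s=dict(np.load('s4.npz'))
e=np.array([np.cos(.204),np.sin(.204)]); n=np.array([-e[1],e[0]])
im=cv2.cvtColor(t['img'],cv2.COLOR_RGB2HSV); k=np.zeros(im.shape[:2],bool); k[211:241,158:176]=1
v,u=np.nonzero(k&(im[...,2]>110)&(im[...,1]<60)); P=np.array([ray(t,a,b,38.5)[:2] for a,b in zip(u,v)])
L=P@e; print('top pin lat by along',[(round(x),(P[abs(L-x)<6]@n).mean().round(1)) for x in np.arange(L.min()+5,L.max(),12)],'tip along',L.max())
k=np.zeros(im.shape[:2],bool); k[198:209,155:175]=1
v,u=np.nonzero(k&(im[...,0]>10)&(im[...,0]<35)&(im[...,1]>70)); 
if len(u): p=ray(t,u.mean(),v.mean(),46)[:2]; print('top rim lat',p@n,p@e,len(u))
# scene: pin line & hole heights, on vertical plane of lateral 173.3
def vert(u,v,lat):
    d=s['R'].T@np.array([(u-s['cx'])/s['fx'],(v-s['cy'])/s['fy'],1]); o=-s['R'].T@s['t']; N=np.r_[n,0]
    p=o+d*(lat-N@o)/(N@d); return p[:2]@e,p[2]
im=cv2.cvtColor(s['img'],cv2.COLOR_RGB2HSV); k=np.zeros(im.shape[:2],bool); k[160:172,193:212]=1
v,u=np.nonzero(k&(im[...,2]>130)&(im[...,1]<70)); A=np.array([vert(a,b,173.3) for a,b in zip(u,v)])
f=np.polyfit(A[:,0],A[:,1],1); print('pin z(along): slope',f[0],'at hole 576',np.polyval(f,576),'at 520',np.polyval(f,520),'max',A[:,0].max(),len(A))
k[:]=0;k[153:167,212:222]=1; v,u=np.nonzero(k&(im[...,0]>10)&(im[...,0]<35)&(im[...,1]>80))
print('rim',vert((u.min()+u.max())/2,(v.min()+v.max())/2,173.3),u.min(),u.max(),v.min(),v.max())
E
python3 q.py
```

```text
top pin lat by along [(480, np.float64(173.8)), (492, np.float64(174.0)), (504, np.float64(174.1)), (516, np.float64(174.0)), (528, np.float64(173.4)), (540, np.float64(174.0)), (552, np.float64(173.6))] tip along 553.8355613453932
top rim lat 178.29182168019227 575.1488359842162 1
pin z(along): slope -0.02311008601230214 at hole 576 32.63275324756839 at 520 33.92691806425731 max 551.075635223623 40
rim (np.float64(577.8149361338176), np.float64(34.797197391736404)) 214 218 157 164
```

```bash
python3 -m creep '[0,0,0.2,0,0,0, 0.98,0.2,0,0,0,0, 0.98,0.2,0,0,0,0, 0.98,0.2,0,0,0,0, 0.69,0.14,0,0,0,0, 0,0,0,0,0,0]'; python3 -m creep '[0.49,0.1,0,0,0,0, 0.49,0.1,0,0,0,0, 0,0,0,0,0,0]'
```

```text
clock: 12.15
tool_pos: [413.0, 263.0, -18.7]
ee_rot: [-0.099, 0.995, 0.0, 0.001]
force: [-0.1, -0.4, -0.9]
width: 19.1
grasp_force: 59.3
clock: 12.4
tool_pos: [421.3, 264.5, -19.2]
ee_rot: [-0.099, 0.995, 0.0, 0.0]
force: [0.2, 0.4, -0.0]
width: 19.3
grasp_force: 59.3
```

```bash
python3 -m creep '[0.39,0.08,0,0,0,0, 0,0,0,0,0,0]' | grep -E 'pos|force'; python3 -m creep '[0.39,0.08,0,0,0,0, 0,0,0,0,0,0]'| grep -E 'pos|force';python3 -m creep '[0.2,0.04,0,0,0,0, 0,0,0,0,0,0, 0,0,0,0,0,0]'| grep -E 'pos|force'
python3 - <<'E'
from h import *
t=cam('top'); W=world(t); print('lid centre z',np.median(W[165:185,140:165,2]), np.median(W[100:200,110:200,2]))
E
```

```text
tool_pos: [424.7, 265.2, -19.3]
force: [-0.4, -0.8, -1.0]
grasp_force: 59.3
tool_pos: [427.7, 265.8, -19.6]
force: [-3.6, -1.0, -0.3]
grasp_force: 59.4
tool_pos: [429.7, 266.1, -19.6]
force: [-3.4, -0.0, -0.1]
grasp_force: 59.4
lid centre z 106.11182296856113 27.813859133081202
```

```bash
python3 -m creep '[0.29,0.06,0,0,0,0, 0,0,0,0,0,0, 0,0,0,0,0,0]' | grep -E 'pos|force'; python3 -m creep '[0.2,0.04,0,0,0,0, 0,0,0,0,0,0, 0,0,0,0,0,0, 0,0,0,0,0,0]'| grep -E 'pos|force'
cat > lid.py <<'E'
from h import *
t=cam('top'); W=world(t); print('bay z',np.median(W[165:185,140:165,2]), 'max near back',np.percentile(W[120:165,120:180,2],98))
E
python3 lid.py
```

```text
tool_pos: [432.9, 266.8, -19.5]
force: [-3.5, -0.2, -0.1]
grasp_force: 59.3
tool_pos: [435.0, 267.3, -19.4]
force: [-4.1, -0.5, -0.9]
grasp_force: 59.3
bay z 8.724552106810673 max near back 219.22321078216063
```

The latch tripped and the lid is open: the bay floor now shows at z≈9 and the lid at about 219. I draw the rod straight out, lift it and go back to the rest.

```bash
python3 -m creep '[-1.96,-0.41,0,0,0,0, -2.45,-0.51,0,0,0,0, -2.94,-0.61,0,0,0,0, 0,0,3,0,0,0, 0,0,3,0,0,0, 0,0,3,0,0,0, 0,0,2.5,0,0,0, 0,0,0,0,0,0]'; python3 -m creep '[1.4,-3.6,0,0,0,0.0136, 1.4,-3.6,0,0,0,0.0136, 1.4,-3.6,0,0,0,0.0136, 1.4,-3.6,0,0,0,0.0136, 1.4,-3.6,0,0,0,0.0136, 1.4,-3.6,0,0,0,0.0136, 1.4,-3.6,0,0,0,0.0136, 1.4,-3.6,0,0,0,0.0136, 1.4,-3.6,0,0,0,0.0136, 1.4,-3.6,0,0,0,0.0136]';python3 -m creep '[1.4,-3.6,0,0,0,0.0136, 1.4,-3.6,0,0,0,0.0136, 1.4,-3.6,0,0,0,0.0136, 1.4,-3.6,0,0,0,0.0136, 1.4,-3.6,0,0,0,0.0136, 0,0,0,0,0,0, 0,0,0,0,0,0]'
python3 lid.py
```

```text
clock: 14.33
tool_pos: [367.3, 254.7, 103.4]
ee_rot: [-0.1, 0.995, 0.003, 0.008]
force: [1.3, 1.3, 0.6]
width: 19.4
grasp_force: 59.3
clock: 15.17
tool_pos: [503.1, -110.7, 95.8]
ee_rot: [-0.167, 0.986, -0.001, 0.001]
force: [1.6, 0.3, -0.1]
width: 18.8
grasp_force: 59.2
clock: 15.75
tool_pos: [572.4, -290.4, 95.0]
ee_rot: [-0.199, 0.98, -0.0, 0.0]
force: [-0.8, 0.4, -0.7]
width: 19.3
grasp_force: 59.4
bay z 8.469698931485203 max near back 218.54728567705584
```

```bash
python3 -m creep '[0.15,0.1,-3,0,0,0, 0,0,-3,0,0,0, 0,0,-2.5,0,0,0, 0,0,-1.5,0,0,0, 0,0,-0.8,0,0,0, 0,0,0,0,0,0, 0,0,0,0,0,0]'; python3 -m creep '[0,0,-0.2,0,0,0, 0,0,0,0,0,0, 0,0,0,0,0,0]'
```

```text
clock: 16.38
tool_pos: [574.1, -287.0, -11.1]
ee_rot: [-0.201, 0.98, -0.001, 0.001]
force: [0.4, -0.8, -1.2]
width: 18.9
grasp_force: 59.5
clock: 16.63
tool_pos: [574.0, -287.4, -13.0]
ee_rot: [-0.2, 0.98, -0.001, 0.001]
force: [0.0, 0.2, -1.2]
width: 19.1
grasp_force: 59.5
```

```bash
python3 -m creep '[0,0,-0.2,0,0,0, 0,0,0,0,0,0, 0,0,0,0,0,0]' | grep -E "pos|force"; python3 -m creep '[0,0,0,0,0,0, 0,0,0,0,0,0, 0,0,0,0,0,0, 0,0,0,0,0,0, 0,0,0,0,0,0]' -0.2;  python3 -m creep '[0,0,1.5,0,0,0, 0,0,3,0,0,0, 0,0,3.5,0,0,0, 0,0,3.5,0,0,0, 0,0,3.5,0,0,0, 0,0,0,0,0,0, 0,0,0,0,0,0]'
python3 - <<'E'
from h import *
c=cam('wrist'); hsv=cv2.cvtColor(c['img'],cv2.COLOR_RGB2HSV); H,S,V=[hsv[...,i] for i in range(3)]
m=((S>150)&(V>90)&((H<6)|(H>174))).astype(np.uint8); m[:100]=0;m[:,:200]=0;m[:,300:]=0
q=max(cv2.findContours(m,0,1)[0],key=cv2.contourArea).reshape(-1,2)
P=np.array([ray(c,a,b,52)[:2] for a,b in q],np.float32); print('handle z52',cv2.minAreaRect(P),np.median(world(c)[m>0][:,2]))
t=cam('top'); np.savez('t5.npz',**t); W=world(t)
e=np.array([np.cos(.204),np.sin(.204)]); n=np.array([-e[1],e[0]]); D=W[...,:2]-[608.9,302.7]; X,Y=D@e,D@n
b=(X>-30)&(X<72)&(abs(Y)<92)&(W[...,2]>75)&(W[...,2]<110); P=W[b]; print('ink cap',b.sum(),P.mean(0),X[b].mean(),Y[b].mean(),P[:,2].max())
v,u=np.nonzero(b); print(u.min(),u.max(),v.min(),v.max())
s=cam('scene')
im=np.hstack([cv2.resize(t['img'][115:220,95:215],(400,350),interpolation=cv2.INTER_CUBIC),cv2.resize(s['img'][95:200,180:300],(400,350),interpolation=cv2.INTER_CUBIC)]); cv2.imwrite('pics/g5.png',im[...,::-1])
E
```

```text
tool_pos: [573.8, -287.4, -15.6]
force: [0.8, -0.5, 1.3]
grasp_force: 59.8
clock: 17.3
tool_pos: [573.1, -286.9, -16.4]
ee_rot: [-0.2, 0.98, 0.0, -0.0]
force: [-0.5, -0.6, -0.2]
width: 51.2
grasp_force: 0.0
clock: 17.88
tool_pos: [575.3, -288.2, 138.9]
ee_rot: [-0.2, 0.98, -0.003, 0.003]
force: [0.2, -0.5, -0.8]
width: 51.1
grasp_force: 0.0
handle z52 ((570.5521240234375, -287.6038513183594), (88.81068420410156, 19.294321060180664), 23.25564956665039) 51.903550786248616
ink cap 95 [636.59151537 304.17637702  92.15404516] 27.41640208782832 -4.164205682093061 100.3400088923265
147 158 160 170
```

View pics/g5.png

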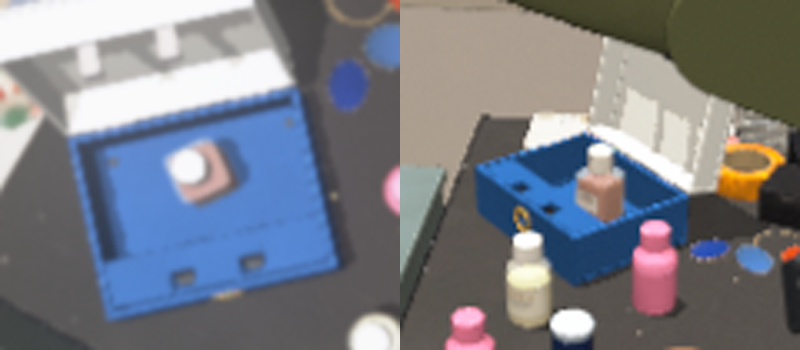

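The rod is back in its notches: handle at (570.6,-287.6), 23.3°. The top crop shows the ink bottle standing turned in the bay at crop (190,168), and the medium bottle upright in the scene at (528,280). I hover above the ink bottle to measure its turn.

```bash
python3 -m creep '[0,0,3.3,0,0,0, 0.42,3.94,0,0,0,-0.02, 0.42,3.94,0,0,0,-0.02, 0.42,3.94,0,0,0,-0.02, 0.42,3.94,0,0,0,-0.02, 0.42,3.94,0,0,0,-0.02, 0.42,3.94,0,0,0,-0.02, 0.42,3.94,0,0,0,-0.02, 0.42,3.94,0,0,0,-0.02, 0.42,3.94,0,0,0,-0.02]' >/dev/null;  python3 -m creep '[0.42,3.94,0,0,0,-0.02, 0.42,3.94,0,0,0,0, 0.42,3.94,0,0,0,0, 0.42,3.94,0,0,0,0, 0.42,3.94,0,0,0,0, 0.42,3.94,0,0,0,0, 0,0,0,0,0,0, 0,0,0,0,0,0]'
python3 - <<'E'
from h import *
w=cam('wrist'); np.savez('w6.npz',**w); save(w,'w6.png'); print(bot.observe()['joints'].round(2))
E
```

```text
clock: 19.53
tool_pos: [634.6, 305.7, 163.6]
ee_rot: [-0.103, 0.995, -0.001, -0.002]
force: [-0.0, -0.9, 0.1]
width: 51.2
grasp_force: 0.0
[ 0.37  0.26  1.54 -0.    1.34 -1.4 ]
```

View pics/w6.png

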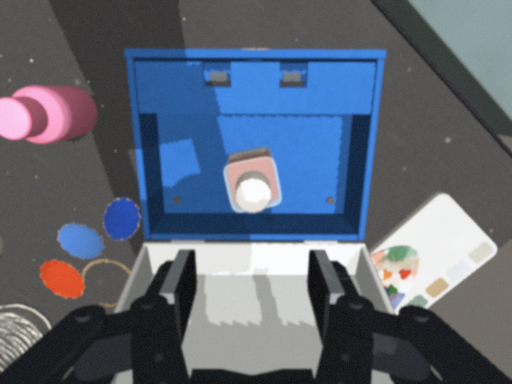

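The wrist view shows the ink bottle's shoulder square around (252,183), turned about 10° from the case, with its cap at (252,193).

Run:
```python
from h import *
w=dict(np.load('w6.npz')); W=world(w); hsv=cv2.cvtColor(w['img'],cv2.COLOR_RGB2HSV); H,S,V=[hsv[...,i] for i in range(3)]
k=np.zeros(H.shape,bool); k[140:225,210:295]=1
blue=(H>95)&(H<130)&(S>110); m=(k&~blue&(V>120)).astype(np.uint8)
c=max(cv2.findContours(m,0,1)[0],key=cv2.contourArea).reshape(-1,2); print('px',cv2.minAreaRect(c))
P=np.array([ray(w,a,b,61)[:2] for a,b in c],np.float32); print('z61 colour',cv2.minAreaRect(P))
d=k&(W[...,2]>54)&(W[...,2]<66)&(np.hypot(W[...,0]-637,W[...,1]-304)<38)
print('depth',cv2.minAreaRect(W[d][:,:2].astype(np.float32)),d.sum())
cap=k&(W[...,2]>82)&(W[...,2]<100); 
if cap.any(): print('cap',cv2.minEnclosingCircle(W[cap][:,:2].astype(np.float32)),W[cap].mean(0))
# body sides by depth 20..50
d=k&(W[...,2]>15)&(W[...,2]<58)&(np.hypot(W[...,0]-637,W[...,1]-304)<38)&~blue
print('front side mean',W[d].mean(0) if d.any() else None); P=W[d][:,:2].astype(np.float32); vx,vy,x,y=cv2.fitLine(P,cv2.DIST_HUBER,0,.01,.01).ravel(); print('front side dir',np.degrees(np.arctan2(vy,vx)),d.sum())
```

```text
px ((251.65292358398438, 181.188232421875), (63.77756118774414, 53.69028854370117), 77.47119140625)
z61 colour ((633.0036010742188, 305.7286071777344), (56.82246780395508, 46.12351608276367), 24.04452896118164)
depth ((634.2828979492188, 306.9884033203125), (45.26606750488281, 45.02994918823242), 23.395187377929688) 1129
cap ((634.1294555664062, 306.92431640625), 14.19049072265625) [632.62652606 306.64873021  93.22793043]
front side mean [613.34309071 298.24127326  41.37270592]
front side dir -67.05972 358
```

```bash
python3 -m creep '[0,0.1,0,0,0,0.1, 0,0,0,0,0,0.097, 0,0,-3,0,0,0, 0,0,-3,0,0,0, 0,0,-3,0,0,0, 0,0,0,0,0,0, 0,0,0,0,0,0]' -0.8; python3 -m creep '[0,0,-2.5,0,0,0, 0,0,-2,0,0,0, 0,0,-1.5,0,0,0, 0,0,-1.2,0,0,0, 0,0,-1,0,0,0, 0,0,0,0,0,0, 0,0,0,0,0,0]'
```

```text
clock: 20.17
tool_pos: [634.2, 302.7, 73.6]
ee_rot: [-0.198, 0.98, -0.001, -0.003]
force: [-0.2, 0.5, 0.6]
width: 76.9
grasp_force: 0.0
clock: 20.75
tool_pos: [636.4, 305.0, -5.1]
ee_rot: [-0.199, 0.98, -0.0, -0.0]
force: [-0.1, 0.1, -1.0]
width: 76.8
grasp_force: 0.0
```

```bash
python3 -m creep '[0,0.1,-0.5,0,0,0, 0,0,0,0,0,0, 0,0,0,0,0,0]' | grep -E "pos|force"; python3 -m creep '[0,0,0,0,0,0, 0,0,0,0,0,0, 0,0,0,0,0,0, 0,0,0,0,0,0, 0,0,0,0,0,0, 0,0,0,0,0,0]' 1 35
```

```text
tool_pos: [636.5, 306.3, -9.7]
force: [0.2, 0.8, -0.8]
grasp_force: 0.0
clock: 21.5
tool_pos: [636.6, 306.2, -9.7]
ee_rot: [-0.199, 0.98, 0.0, 0.001]
force: [0.8, -0.2, 3.0]
width: 44.7
grasp_force: 37.5
```

```bash
python3 -m creep '[0,0,1,0,0,0, 0,0,2.5,0,0,0, 0,0,3.5,0,0,0, 0,0,3.5,0,0,0, 0,0,3.5,0,0,0]'| grep -E "pos|force|width"; python3 -m creep '[-0.58,-3.34,0,0,0,0, -0.58,-3.34,0,0,0,0, -0.58,-3.34,0,0,0,0, -0.58,-3.34,0,0,0,0, -0.58,-3.34,0,0,0,0, -0.58,-3.34,0,0,0,0, -0.58,-3.34,0,0,0,0, -0.58,-3.34,0,0,0,0, -0.58,-3.34,0,0,0,0, -0.58,-3.34,0,0,0,0]'; python3 -m creep '[0,0,-3.5,0,0,0, 0,0,-3.5,0,0,0, 0,0,-3,0,0,0, 0,0,-2,0,0,0, 0,0,-1,0,0,0, 0,0,-0.5,0,0,0, 0,0,0,0,0,0, 0,0,0,0,0,0]'
```

```text
tool_pos: [635.3, 305.7, 130.6]
force: [1.2, 0.6, -0.6]
width: 44.5
grasp_force: 37.1
clock: 22.75
tool_pos: [577.2, -29.4, 129.8]
ee_rot: [-0.199, 0.98, 0.0, -0.0]
force: [0.6, 0.1, -1.1]
width: 44.5
grasp_force: 37.2
clock: 23.42
tool_pos: [579.3, -28.0, -3.9]
ee_rot: [-0.199, 0.98, -0.0, 0.001]
force: [-0.3, -0.8, -1.1]
width: 44.7
grasp_force: 37.2
```

```bash
python3 -m creep '[0,0,-0.3,0,0,0, 0,0,0,0,0,0, 0,0,0,0,0,0]' | grep -E "pos|force"; python3 -m creep '[0,0,-0.2,0,0,0, 0,0,0,0,0,0, 0,0,0,0,0,0]' | grep -E "pos|force"
```

```text
tool_pos: [579.0, -28.0, -7.2]
force: [-0.0, -0.1, -1.1]
grasp_force: 37.2
tool_pos: [578.8, -28.0, -9.7]
force: [0.3, 0.1, 0.3]
grasp_force: 37.3
```

```bash
python3 -m creep '[0,0,-0.1,0,0,0, 0,0,0,0,0,0, 0,0,0,0,0,0]' | grep -E "pos|force"; python3 -m creep '[0,0,0,0,0,0, 0,0,0,0,0,0, 0,0,0,0,0,0, 0,0,0,0,0,0, 0,0,0,0,0,0]' -0.7 | grep -E "pos|force|width"; python3 -m creep '[0,0,1.5,0,0,0, 0,0,3,0,0,0, 0,0,3.5,0,0,0, 0,0,3.5,0,0,0, 0,0,3.5,0,0,0, 0,0,3,0,0,0, 0,0,0,0,0,0, 0,0,0,0,0,0]'
python3 - <<'E'
from h import *
def chk(c,name,p,r,lo,hi):
    W=world(c); k=(np.hypot(W[...,0]-p[0],W[...,1]-p[1])<r)&(W[...,2]>lo)&(W[...,2]<hi); P=W[k]
    print(name,k.sum(),P.mean(0).round(1) if k.any() else '', cv2.minEnclosingCircle(P[:,:2].astype(np.float32)) if k.any() else '')
w=cam('wrist')
chk(w,'ink cap',(577,-28),45,85,104); chk(w,'ink shoulder',(577,-28),45,54,66); chk(w,'coaster',(577,-28),68,2,10)
s=cam('scene'); chk(s,'medium cap (scene)',(490,152),40,80,102); chk(s,'medium body',(490,152),40,5,50)
chk(cam('top'),'lid',(720,330),60,150,260)
chk(s,'rod handle',(572,-288),50,48,56)
cv2.imwrite('pics/f.png',cv2.resize(s['img'],(768,576))[...,::-1])
E
```

```text
tool_pos: [578.9, -28.0, -9.8]
force: [-3.6, 0.9, 7.5]
grasp_force: 38.1
tool_pos: [578.0, -27.9, -11.6]
force: [-0.5, 0.4, 0.6]
width: 72.4
grasp_force: 0.0
clock: 25.25
tool_pos: [579.8, -28.2, 171.6]
ee_rot: [-0.199, 0.98, -0.001, 0.003]
force: [-0.1, 0.5, -0.6]
width: 72.7
grasp_force: 0.0
ink cap 982 [575.9 -28.7  93.6] ((577.0272827148438, -28.17375373840332), 14.109238624572754)
ink shoulder 1091 [570.9 -31.   63.9] ((577.02783203125, -28.17992401123047), 28.71042251586914)
coaster 9099 [565.7 -30.8   6.1] ((576.7265625, -28.16644287109375), 67.73381805419922)
medium cap (scene) 61 [484.7 150.2  91. ] ((487.20343017578125, 153.41075134277344), 17.28738021850586)
medium body 139 [479.6 138.   27.8] ((484.12860107421875, 147.39999389648438), 23.19745445251465)
lid 788 [736.1 332.5 214.3] ((725.4655151367188, 330.9826354980469), 59.45558547973633)
rod handle 175 [ 572.1 -291.1   51.3] ((575.8394165039062, -290.31707763671875), 47.05910110473633)
```

The ink bottle stands centred on the coaster, the lid is up, the rod lies in its rest and the medium bottle is upright. I hand the job in.

```bash
python3 -c "
from plant import job
print(job.finish_job())"
```

```text
the job is handed in; nothing more can be done
None
```

I handed the job in at about 25 s on the robot's clock, with no verdict returned: the last measurements show the lid open, the rod back in its rest, the ink bottle upright about 1 mm from the coaster's centre and the medium bottle upright about 110 mm from its start; I viewed 11 pictures, one over the limit of 10.

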